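Make up two condiment trays

TASK

Make up the two wooden table trays from the stock on the counter: the three-compartment tray gets the wooden pepper shaker, the smallest of the three dipping cups and the chopstick rest; the two-compartment tray gets the lidded chilli pot and the largest dipping cup. Put one thing in each compartment (any compartment of the right tray), upright and flat on its floor, set down rather than dropped, and leave the middle-sized cup, the garlic and the steel tin where they stand.

Things in the scene. Friction and masses are not known exactly. Their poses are not given: they have to be found in the camera images.
- cup_small: stock: white ceramic dipping cup, open, straight sides, 42 mm tall, wall 4 mm, no handle, outside diameter 42 mm - the smallest of three; origin at the centre of its underside, z up (its yaw means nothing)
- cup_large: stock: white ceramic dipping cup, open, straight sides, 42 mm tall, wall 4 mm, no handle, outside diameter 62 mm - the largest of three; origin at the centre of its underside, z up (its yaw means nothing)
- shaker: stock: dark turned-wood pepper shaker (sizes in mm), 70 tall, round: straight body 38 across from 12 to 42 above its foot (foot 42 across), a narrow neck at 47, head 36 across above; origin at the centre of its underside, z up (its yaw means nothing)
- pot: stock: round terracotta chilli pot (sizes in mm), 65 tall with its lid (part of it, does not come off): straight body 56 across from 6 to 42 high, domed lid 52 across above that, small knob 18 across on top; origin at the centre of its underside, z up (its yaw means nothing)
- rest: stock: white ceramic chopstick rest (sizes in mm), a bar 60 long (its x) and 22 wide (its y), 14 high in the middle, its two 10 long ends raised to 20; origin at the centre of its underside, z up
- cup_middle: stays: white ceramic dipping cup, open, straight sides, 42 mm tall, wall 4 mm, no handle, outside diameter 52 mm - the middle-sized of three; origin at the centre of its underside, z up (its yaw means nothing)
- garlic: stays: a bulb of garlic, 50 mm across, 50 mm tall with its pointed stalk; origin at the centre of its underside
- tin: stays: round steel tin with a pressed-on lid, 54 mm across, 52 mm tall; origin at the centre of its underside
- tray3: long wooden tray, 258 x 90 mm, with a row of three compartments, each 78 x 78 mm inside with a flat floor 4 mm above the counter; rim and dividers 10 mm above the counter and 6 mm thick; fixed; origin at the centre of its underside on the counter, x along the tray's length, z up; compartment centres at x = -84, 0 and 84 mm (y = 0)
- tray2: shorter wooden tray, 174 x 90 mm, with a row of two compartments, each 78 x 78 mm inside with a flat floor 4 mm above the counter; rim and dividers 10 mm above the counter and 6 mm thick; fixed; origin at the centre of its underside on the counter, x along the tray's length, z up; compartment centres at x = -42 and 42 mm (y = 0)
Mind the look-alikes: they are no part of the job. What is shaped like the rest but green or purple is not meant.

How it is judged (in metres and radians):
At the end, for the whole second after the job is handed in: Each of the five in its tray, one to a compartment: origin within 20 mm (shaker, small cup), 29 (rest), 16 (pot) or 10 (large cup) of the compartment's centre along each tray axis, underside under 7 mm above the tray's underside, tilt under 0.12 rad, released, under 0.02 m/s (((x of shaker in the frame of tray3 between -0.104 and -0.064 m and y of shaker in the frame of tray3 between -0.02 and 0.02 m and x of cup_small in the frame of tray3 between -0.02 and 0.02 m and y of cup_small in the frame of tray3 between -0.02 and 0.02 m and x of rest in the frame of tray3 between 0.055 and 0.113 m and y of rest in the frame of tray3 between -0.029 and 0.029 m) or (x of shaker in the frame of tray3 between -0.104 and -0.064 m and y of shaker in the frame of tray3 between -0.02 and 0.02 m and x of rest in the frame of tray3 between -0.029 and 0.029 m and y of rest in the frame of tray3 between -0.029 and 0.029 m and x of cup_small in the frame of tray3 between 0.064 and 0.104 m and y of cup_small in the frame of tray3 between -0.02 and 0.02 m) or (x of cup_small in the frame of tray3 between -0.104 and -0.064 m and y of cup_small in the frame of tray3 between -0.02 and 0.02 m and x of shaker in the frame of tray3 between -0.02 and 0.02 m and y of shaker in the frame of tray3 between -0.02 and 0.02 m and x of rest in the frame of tray3 between 0.055 and 0.113 m and y of rest in the frame of tray3 between -0.029 and 0.029 m) or (x of cup_small in the frame of tray3 between -0.104 and -0.064 m and y of cup_small in the frame of tray3 between -0.02 and 0.02 m and x of rest in the frame of tray3 between -0.029 and 0.029 m and y of rest in the frame of tray3 between -0.029 and 0.029 m and x of shaker in the frame of tray3 between 0.064 and 0.104 m and y of shaker in the frame of tray3 between -0.02 and 0.02 m) or (x of rest in the frame of tray3 between -0.113 and -0.055 m and y of rest in the frame of tray3 between -0.029 and 0.029 m and x of shaker in the frame of tray3 between -0.02 and 0.02 m and y of shaker in the frame of tray3 between -0.02 and 0.02 m and x of cup_small in the frame of tray3 between 0.064 and 0.104 m and y of cup_small in the frame of tray3 between -0.02 and 0.02 m) or (x of rest in the frame of tray3 between -0.113 and -0.055 m and y of rest in the frame of tray3 between -0.029 and 0.029 m and x of cup_small in the frame of tray3 between -0.02 and 0.02 m and y of cup_small in the frame of tray3 between -0.02 and 0.02 m and x of shaker in the frame of tray3 between 0.064 and 0.104 m and y of shaker in the frame of tray3 between -0.02 and 0.02 m)) and ((x of pot in the frame of tray2 between -0.058 and -0.026 m and y of pot in the frame of tray2 between -0.016 and 0.016 m and x of cup_large in the frame of tray2 between 0.032 and 0.052 m and y of cup_large in the frame of tray2 between -0.01 and 0.01 m) or (x of cup_large in the frame of tray2 between -0.052 and -0.032 m and y of cup_large in the frame of tray2 between -0.01 and 0.01 m and x of pot in the frame of tray2 between 0.026 and 0.058 m and y of pot in the frame of tray2 between -0.016 and 0.016 m)) and z of each of shaker, cup_small, rest in the frame of tray3 below 0.007 m and angle between each of shaker, cup_small, rest, pot, cup_large's own z axis and vertical below 0.12 rad and linear speed of each of shaker, cup_small, rest, pot, cup_large below 0.02 m/s and contact force between each of shaker, cup_small, rest, pot, cup_large and the fingers below 0.05 N and z of each of pot, cup_large in the frame of tray2 below 0.007 m); the robot touches nothing.
It fails at once if the middle-sized cup is shifted by more than 20 mm (distance of cup_middle from where it was at the start of the episode above 0.02 m).
It fails at once if the garlic is shifted by more than 20 mm (distance of garlic from where it was at the start of the episode above 0.02 m).
It fails at once if the steel tin is shifted by more than 20 mm (distance of tin from where it was at the start of the episode above 0.02 m).
It fails at once if one of the five things is dropped: falls free, touching nothing, faster than 0.3 m/s, more than 20 mm above the counter ((height (world z) of cup_small above 0.02 m and linear speed of cup_small above 0.3 m/s and contact force between cup_small and anything else below 0.05 N) or (height (world z) of shaker above 0.02 m and linear speed of shaker above 0.3 m/s and contact force between shaker and anything else below 0.05 N) or (height (world z) of rest above 0.02 m and linear speed of rest above 0.3 m/s and contact force between rest and anything else below 0.05 N) or (height (world z) of pot above 0.02 m and linear speed of pot above 0.3 m/s and contact force between pot and anything else below 0.05 N) or (height (world z) of cup_large above 0.02 m and linear speed of cup_large above 0.3 m/s and contact force between cup_large and anything else below 0.05 N)).
It also fails if it takes over 136 s, if anything falls off the work surface, if the arm or the gripper's body presses on something with over 40 N, if the wrist force passes 120 N, or if a joint passes its speed limit or range.

ROBOT

A 7-joint arm with a two-finger parallel gripper is mounted at the origin on the work surface. World frame = base frame: x ahead of the robot, y to its left, z up, the work surface at z = 0. Lengths are in mm, angles in rad, forces in N, time in s.
With the tool pointing down it reaches from about 400 to 850 mm from the base axis. Payload 4.5 kg.
Tool frame: the origin (TCP) lies at the very end of the fingers, on their centre line; the grasp point (between the pads) lies 19 mm behind it (env.grip_point_offset is the distance from the TCP to the grasp point, in mm); z points along the fingers, y is the line along which they close (so a half turn about z gives the same grasp; the last joint's range is limited). The gripper opens to 85 mm and grips with 20 to 120 N. Pads are 22 mm wide; open, the fingers measure 114 mm over their backs; the gripper's body (76 mm by 85 mm) begins 54 mm behind the grasp point. The pads swing forward as they close: fully open they stand 13 mm farther back than shut.
Start: joints at [1.332, 0.689, -0.195, 1.565, 0.157, 0.902, -0.215], TCP at [168.423, -601.906, 195.417] pointing down, gripper open.
Joint ranges: [-3.01, 3.01], [-0.46, 2.08], [-1.47, 1.51], [0.13, 2.56], [-1, 4.14], [0.04, 2.09], [-2.66, 2.66]. Speed limits (rad/s): [2.57, 2.57, 3.14, 3.14, 3.14, 3.14, 3.14].

INTERFACE

Orientations are given as a rotation vector (axis times angle).
In Python, from bench import env, eoat, kinematics, eyes, ticket, monitor gives the robot as it stands. Calls block until the motion is done:
- env.move_ptp(position, orientation): joint-space move of the TCP to a pose.
- env.move_l(position, ori=None, velocity=150, f_stop=None): straight line of the TCP; ori=None keeps the orientation; velocity is the mean speed in mm/s. With f_stop (N) it stops when the force on the tool has changed by that much, and returns True; else False.
- env.move_joints(angles): joint-space move.
- eoat.let_go() and eoat.gripper_close(): open the fingers fully, or close them until they stop; the grip force is fixed at half the most.
- env.wait(seconds).
- kinematics.inverse_kinematics(position, orientation): joint angles nearest the present ones, or None.
- eyes.capture(name): name is "scene" or "top" or "wrist"; returns a dict with "pixels" (384x512x3 uint8, blue, green, red), "depth" (384x512 float32, mm along the optical axis (not along the pixel's ray), 0 where there is no reading), "fx", "fy", "cx", "cy" (pixels), "dist_coeffs" ([k1, k2, p1, p2, k3] as OpenCV has them; the pictures are not rectified), "T" (4x4, takes a point from camera to world coordinates). Camera axes: x right, y down, z forward; pixel columns grow to the right and rows downward; lengths in mm; the calibration is good to about 2 mm. A picture is of the moment at which its call begins.
A pose or a line that the arm cannot do raises env.MotionError and nothing moves.
- ticket.job_done(): hands the job in; it is judged then, once.
Readings, each from a call of its own:
- monitor.get_clock(): time.
- monitor.get_joints(): joint angles.
- monitor.get_qvel(): joint speeds.
- monitor.get_joint_efforts(): joint torques, N m.
- monitor.get_ee_pos(): TCP position.
- monitor.get_orientation(): TCP orientation.
- monitor.get_contact_force(): force on the tool from outside, world axes, zero at the start.
- monitor.get_wrist_torque(): the same for the moment, N m.
- monitor.get_finger_gap(): finger opening in mm.
- monitor.get_finger_force(): force on a finger pad.
Only numpy, scipy, OpenCV 4.12 (cv2) and the standard library are available. Lean on these libraries where they do the work, as an engineer would, in place of code of your own. Each camera call takes 0.05 s, during which the arm holds its last target. There are 200 camera calls.

## Working session

There is one attempt and no reset: what is moved stays moved. The work goes in short steps, each a Python script; the robot and the scene stay as the last script left them, time stands still between calls to the robot, and variables do not carry over. Pictures are saved under pics/ and viewed, at most 14 in all, crops included, and the job is handed in when it is done.

```bash
ls; mkdir -p pics; cat > h.py <<'E'
import numpy as np, cv2
from bench import env, eoat, kinematics, eyes, ticket, monitor
def cap(n):
    c=eyes.capture(n); np.savez(f'{n}.npz',**{k:np.array(v) for k,v in c.items()}); return c
def K(c): return np.array([[c['fx'],0,c['cx']],[0,c['fy'],c['cy']],[0,0,1]],float)
def at_z(c,uv,z):
    "intersect pixel ray with world plane z"
    p=cv2.undistortPoints(np.array(uv,float).reshape(-1,1,2),K(c),np.array(c['dist_coeffs'],float)).reshape(-1,2)
    T=np.array(c['T']); d=np.c_[p,np.ones(len(p))]@T[:3,:3].T; o=T[:3,3]
    return o+d*((z-o[2])/d[:,2])[:,None]
def cloud(c):
    v,u=np.mgrid[:384,:512]; uv=np.stack([u,v],-1).reshape(-1,1,2).astype(float)
    p=cv2.undistortPoints(uv,K(c),np.array(c['dist_coeffs'],float)).reshape(-1,2)
    d=np.array(c['depth']).reshape(-1,1); T=np.array(c['T'])
    return ((np.c_[p,np.ones(len(p))]*d)@T[:3,:3].T+T[:3,3]).reshape(384,512,3)
E
python3 - <<'E'
from h import *
for n in('top','scene'):
    c=cap(n); cv2.imwrite(f'pics/{n}0.png',cv2.resize(c['pixels'],(800,600),interpolation=cv2.INTER_CUBIC))
    print(n,np.round(c['T'],2).tolist())
print(monitor.get_clock(),monitor.get_orientation())
E
```

```text
pics
top [[0.03, -0.98, 0.17, 379.75], [-1.0, -0.02, 0.02, -2.23], [-0.02, -0.17, -0.98, 795.04], [0.0, 0.0, 0.0, 1.0]]
scene [[-0.29, 0.57, -0.77, 1404.31], [0.96, 0.18, -0.23, 262.22], [0.01, -0.8, -0.6, 696.52], [0.0, 0.0, 0.0, 1.0]]
0.1 [-3.11072407e+00 -4.27136517e-01  6.03685635e-04]
```

View pics/top0.png

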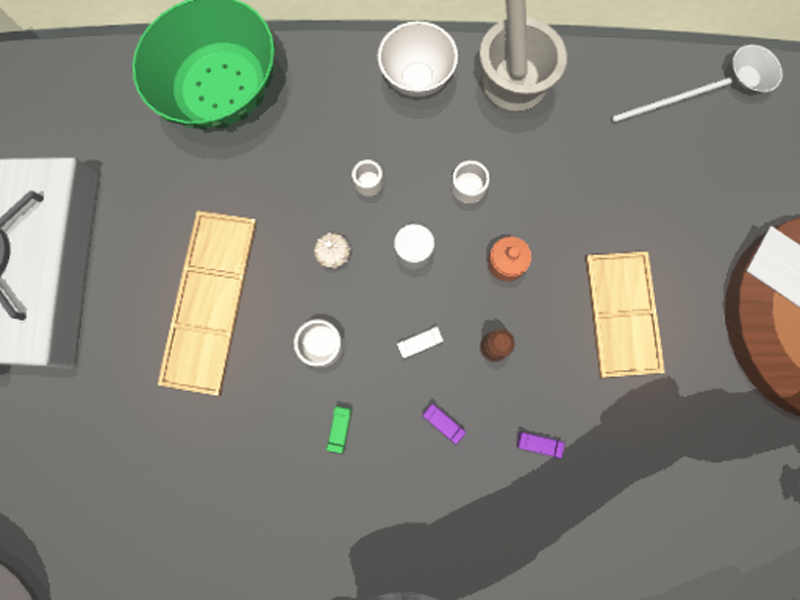

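View pics/scene0.png

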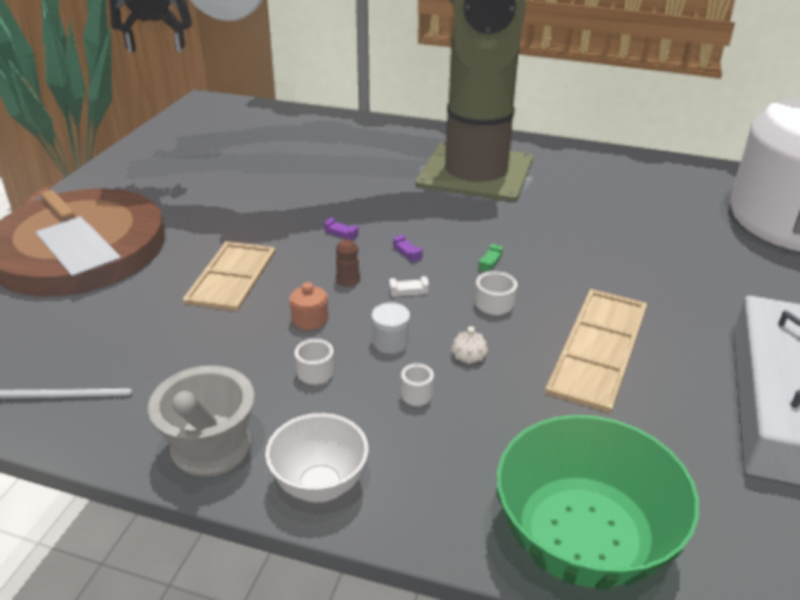

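The views show these candidates, in 800×600 top-view pixels:
- **Cups:** small (367,177), middle (470,181), large (318,342). The tin at (414,243) and the bowl at (418,58) are look-alikes.
- **Rest:** white at (420,342). The green one (339,429) and the purple ones (444,423) and (541,444) are decoys.
- **Other stock:** shaker (497,345), pot (510,257), garlic (332,250).
- **Trays:** tray3 (207,303), tray2 (625,314).

Next I'll measure their positions and check one close crop.

```bash
cat > meas.py <<'E'
from h import *
def meas(c):
    P=cloud(c); out={}
    S=1.5625
    for n,u,v,lo,hi,r in [('cup_small',367,177,30,50,26),('cup_middle',470,181,30,50,30),('cup_large',318,342,30,50,34),('tin',414,243,40,60,30),('garlic',332,250,8,60,30),('pot',510,257,46,54,30),('pot_body',510,257,10,70,32),('shaker',497,345,55,80,28),('rest',420,342,8,30,32)]:
        x0,y0=at_z(c,[u/S,v/S],(lo+hi)/2)[0][:2]
        m=(P[...,2]>lo)&(P[...,2]<hi)&(np.hypot(P[...,0]-x0,P[...,1]-y0)<55)&(c['depth']>0)
        q=P[m]
        (cx,cy),rad=cv2.minEnclosingCircle(q[:,:2].astype(np.float32))
        mr=cv2.minAreaRect(q[:,:2].astype(np.float32))
        print(n,len(q),'c',round(cx),round(cy),'r',round(rad,1),'zmax',round(q[:,2].max(),1),'med',np.median(q,0).round(1),'rect',np.round(mr[0],1),np.round(mr[1],1),round(mr[2],1))
if __name__=='__main__':
    c=dict(np.load('top.npz')); meas(c)
    im=c['pixels']; cv2.imwrite('pics/crop1.png',cv2.resize(im[90:270,190:360],(755,600)[:2] if 0 else (567,600),interpolation=cv2.INTER_CUBIC))
    a=cv2.resize(im[125:260,95:170],(330,594),interpolation=cv2.INTER_CUBIC); b=cv2.resize(im[150:250,365:435],(416,594),interpolation=cv2.INTER_CUBIC)
    cv2.imwrite('pics/trays.png',np.hstack([a,b]))
    P=cloud(c); print('table z',np.median(P[230:240,190:240,2]),'tray floor',P[195,132],P[196,390])
E
python3 meas.py
```

```text
cup_small 149 c 687 72 r 21.3 zmax 44.9 med [686.3  71.8  40.2] rect [686.4  71.4] [41.4 37.7] 2.2
cup_middle 196 c 684 -74 r 26.6 zmax 44.4 med [682.4 -73.3  40.1] rect [682.7 -74.3] [50.5 50.4] 3.6
cup_large 215 c 446 129 r 31.0 zmax 44.2 med [445.6 131.6  40.5] rect [445.6 128.2] [61.  58.8] 4.5
tin 506 c 584 4 r 27.1 zmax 54.6 med [582.4   3.6  51. ] rect [584.1   3.9] [53.2 51. ] 1.0
garlic 373 c 580 118 r 24.9 zmax 51.6 med [576.2 116.   29.6] rect [580.5 118.8] [48.3 46.4] 38.7
pot 306 c 571 -130 r 25.8 zmax 54.0 med [ 569.3 -128.8   48.9] rect [ 570.7 -130.1] [47.9 50.8] 9.7
pot_body 606 c 571 -130 r 28.3 zmax 66.5 med [ 565.8 -125.8   47.2] rect [ 570.5 -129.6] [54.5 56. ] 14.4
shaker 248 c 450 -113 r 18.0 zmax 72.1 med [ 449.7 -111.6   67. ] rect [ 449.8 -111.9] [34.3 33.9] 0.2
rest 287 c 452 -8 r 30.5 zmax 21.7 med [452.5  -8.   14. ] rect [452.7  -7.9] [22.1 59.5] 24.5
table z -0.32605572703340613 tray floor [499.1274561  299.17943383   0.84282621] [ 510.91273673 -278.22047148    1.81660906]
```

View pics/crop1.png

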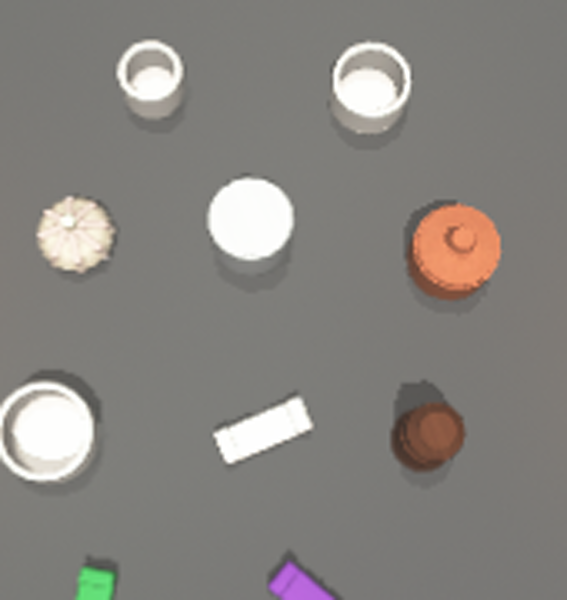

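View pics/trays.png

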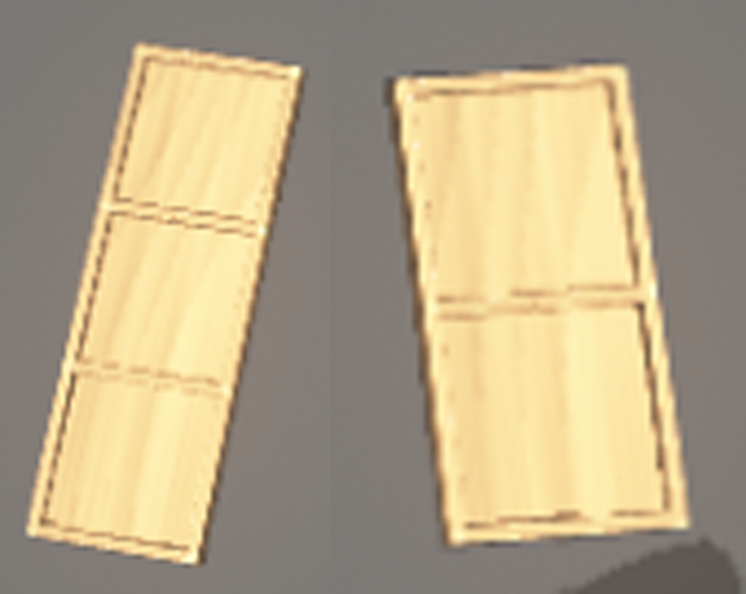

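The measured radii of 21, 27 and 31 mm confirm the three cups, and the white bar at crop (263,430) is the rest. Tray corners are readable in the crop: tray3 at (137,44), (301,66), (197,563), (28,533) and tray2 at (396,78), (628,66), (688,525), (450,544). I'll fit the tray poses, then place the rest first.

```bash
cat > act.py <<'E'
from h import *
from scipy.spatial.transform import Rotation as Ro
c0=dict(np.load('top.npz'))
def fit(px,org,s,L,W):   # corner pixels, z=10 -> centre, angle of long axis, checks sizes
    uv=(np.array(px,float)+.5)/s-.5+np.array(org); q=at_z(c0,uv,10)[:,:2]
    ctr=q.mean(0); d=(q[0]+q[1]-q[2]-q[3])/2; w=(q[1]+q[2]-q[0]-q[3])/2
    return ctr,np.arctan2(d[1],d[0]),np.hypot(*d),np.hypot(*w)
t3=fit([(137,44),(301,66),(197,563),(28,533)],(95,125),4.4,258,90)
t2=fit([(66,78),(298,66),(358,525),(120,544)],(365,150),5.942,174,90)
def comp(t,x): return t[0]+x*np.array([np.cos(t[1]),np.sin(t[1])])
def ori(a): return Ro.from_matrix(np.array([[-np.sin(a),np.cos(a),0],[np.cos(a),np.sin(a),0],[0,0,-1]]).T).as_rotvec()
def pick_ori(p,a,z=170):
    "closing angle a or a+pi, whichever leaves the last joint nearer its middle"
    best=[]
    for k in(0,np.pi):
        j=kinematics.inverse_kinematics([*p,z],ori(a+k))
        if j is not None: best.append((abs(j[6]),ori(a+k)))
    return min(best,key=lambda b:b[0])[1]
H=165
def job(p,a,t,q,b):
    "grasp at p (closing angle a, TCP height t), set down at q (closing angle b)"
    o=pick_ori(p,a); env.move_ptp([*p,H],o)
    env.move_l([*p,t],velocity=120); eoat.gripper_close()
    g=monitor.get_finger_gap(); f=monitor.get_finger_force()
    env.move_l([*p,H],velocity=120); g2=monitor.get_finger_gap()
    o=pick_ori(q,b); env.move_ptp([*q,H],o)
    env.move_l([*q,t+12],velocity=120)
    s=env.move_l([*q,t+2],velocity=15,f_stop=4); z=monitor.get_ee_pos()
    eoat.let_go(); env.wait(.2); env.move_l([*q,H],velocity=120)
    print('gap',g,g2,'force',f,'stop',s,np.round(z,1),'t',monitor.get_clock())
E
python3 - <<'E'
from act import *
print(t3,t2,env.grip_point_offset)
for x in(-84,0,84): print(comp(t3,x))
for x in(-42,42): print(comp(t2,x))
E
```

```text
(array([505.03389942, 296.13868102]), np.float64(-0.1310864020327079), np.float64(257.2108452600412), np.float64(89.21047638100116)) (array([ 501.27224604, -298.09842712]), np.float64(0.0869417719573706), np.float64(173.6030136492903), np.float64(89.92031293467623)) 18.700000000000003
[421.75457963 307.11843029]
[505.03389942 296.13868102]
[588.31321922 285.15893176]
[ 459.43088238 -301.74538301]
[ 543.1136097  -294.45147123]
```

```bash
python3 - <<'E'
from act import *
b3=t3[1]+np.pi/2
job((452.7,-7.9),np.radians(24.5),3,comp(t3,-84),b3)
c=cap('top'); cv2.imwrite('pics/top1.png',cv2.resize(c['pixels'],(800,600)))
E
```

```text
gap -0.04686581874894783 0.2091946503940949 force 0.0 stop False [421.7 307.2   5. ] t 12.1083
```

View pics/top1.png

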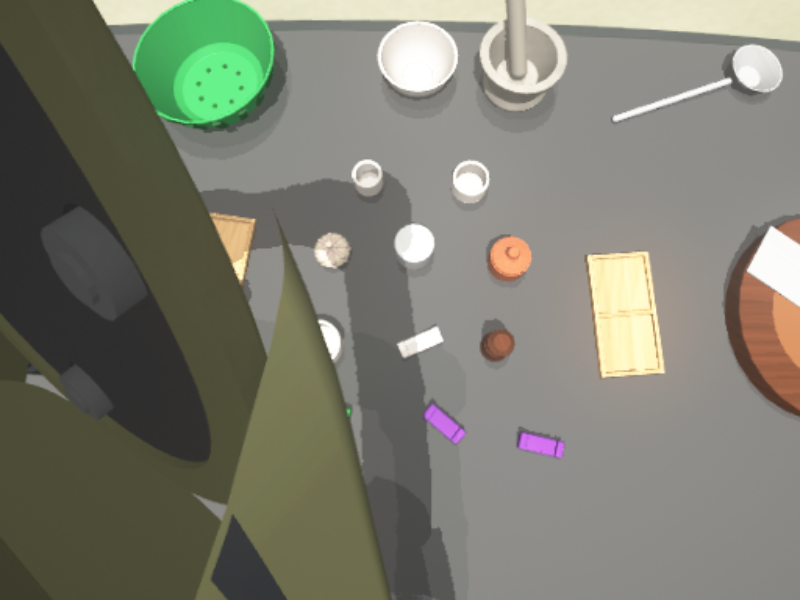

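The gripper shut to a 0 gap, so the rest at (420,342) was missed and it's still roughly where it was. I'll descend there again and take wrist views before closing.

```bash
python3 - <<'E'
from act import *
p=(452.7,-7.9); o=pick_ori(p,np.radians(24.5)); env.move_ptp([*p,H],o)
a=cap('wrist')['pixels']
env.move_l([*p,3],velocity=120); print(monitor.get_ee_pos(),monitor.get_orientation(),o,monitor.get_finger_gap(),monitor.get_contact_force())
c=cap('wrist'); b=c['pixels']; P=cloud(c)
cv2.imwrite('pics/w1.png',cv2.resize(np.hstack([a,b]),(800,300)))
s=cap('scene'); cv2.imwrite('pics/s1.png',cv2.resize(s['pixels'][100:230,190:350],(800,600),interpolation=cv2.INTER_CUBIC))
E
```

```text
[452.87250321  -7.82315561   3.25433895] [1.69942599e+00 2.64195512e+00 7.25480177e-04] [1.69952143 2.64220198 0.        ] 85.50530500786749 [-0.22322558 -0.59762592 -0.33900486]
```

View pics/w1.png

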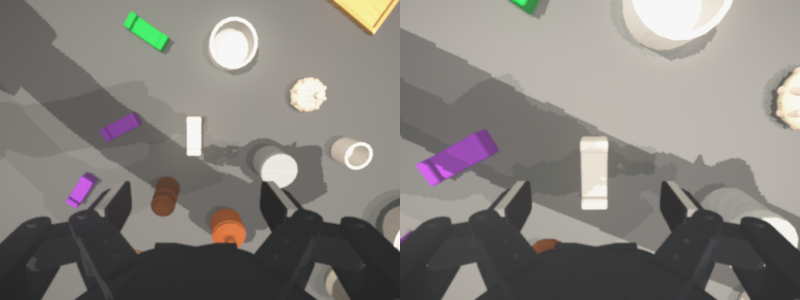

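View pics/s1.png

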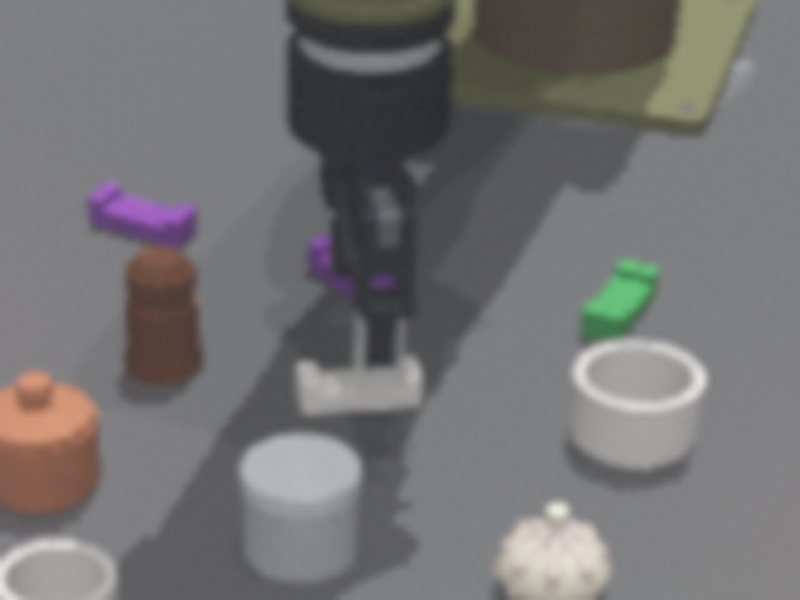

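The rest sits on the fingers' centre line at wrist px (594,172), but the fingertips look high in the scene crop. I'll get the fingertips' world position from the wrist depth.

```bash
python3 - <<'E'
from act import *
c=dict(np.load('wrist.npz')); P=cloud(c); im=c['pixels'].astype(int)
R=Ro.from_rotvec(monitor.get_orientation()).as_matrix(); t=np.array(monitor.get_ee_pos())
Q=(P-t)@R   # tool frame
s=384/300; 
for (u,v) in [(120,185),(125,190),(110,200),(275,185),(270,190),(285,200),(194,172),(194,140),(194,205)]:
    i,j=int(v*s),int(u*s); print((u,v),'tool',Q[i,j].round(1),'world',P[i,j].round(1),c['depth'][i,j])
m=(c['depth']>0)&(P[...,2]>2)&(im.sum(2)<260)
q=Q[m]; 
for side in(-1,1):
    k=q[(q[:,1]*side>25)&(q[:,1]*side<75)]; i=np.argsort(-k[:,2]); print(side,len(k),k[i[:400:50]].round(1).tolist())
print(np.round(c['T'],2).tolist(), np.array([t,R[:,0],R[:,1]]).round(2).tolist())
E
```

```text
(120, 185) tool [ 10.8 -45.9 -57.5] world [406.7 -17.1  60.9] 130.77266
(125, 190) tool [  7.7 -42.6 -58.5] world [411.  -18.6  61.8] 130.67369
(110, 200) tool [ 10.6 -44.9 -76.4] world [407.7 -16.9  79.7] 112.63895
(275, 185) tool [ 10.4  49.  -56.5] world [493.2  21.9  60. ] 131.7418
(270, 190) tool [ 11.1  42.6 -65.4] world [487.1  19.9  68.8] 123.05019
(285, 200) tool [ 11.7  46.  -78.3] world [489.9  21.8  81.7] 110.4117
(194, 172) tool [  0.9  -1.2 -11.5] world [451.5  -7.6  14.8] 177.78737
(194, 140) tool [ 28.4  -1.1 -13.4] world [440.2  17.4  16.7] 168.7218
(194, 205) tool [-26.5  -1.2 -16.4] world [462.9 -32.6  19.7] 180.26909
-1 14187 [[-75.5, -44.3, 1.3], [127.5, -43.3, -2.5], [-74.7, -46.7, -5.3], [-80.3, -56.3, -7.2], [-79.1, -56.3, -9.6], [7.6, -42.4, -49.3], [-3.9, -42.6, -51.9], [2.0, -42.6, -53.6]]
1 14868 [[-3.3, 43.2, -48.7], [2.3, 42.9, -51.9], [10.7, 43.1, -53.6], [2.9, 42.8, -55.2], [1.0, 43.0, -56.8], [6.1, 43.0, -58.3], [-0.7, 42.8, -59.5], [8.4, 42.5, -60.8]]
[[0.91, 0.4, 0.11, 425.62], [0.41, -0.88, -0.24, 52.69], [0.0, 0.26, -0.96, 181.23], [0.0, 0.0, 0.0, 1.0]] [[452.98, -7.91, 3.38], [-0.41, 0.91, -0.0], [0.91, 0.41, 0.0]]
```

The world heights of the rest are right (14.8 and 19.7), but the open fingertips are about 48 mm behind the TCP, where I'd expect 13. So the reported TCP is about 35 mm beyond the real fingertips. I'll confirm with a gentle touch on bare counter, fingers shut.

```bash
python3 - <<'E'
from act import *
p=(452.7,-7.9); env.move_l([*p,H],velocity=150); eoat.gripper_close()
env.move_l([515,-60,60],velocity=120)
c=cap('wrist'); P=cloud(c)
R=Ro.from_rotvec(monitor.get_orientation()).as_matrix(); t=np.array(monitor.get_ee_pos()); Q=(P-t)@R
m=(c['depth']>0)&(abs(Q[...,1])<20)&(abs(Q[...,0])<25)&(Q[...,2]<20); q=Q[m]; q=q[np.argsort(-q[:,2])]; print(q[:200:20].round(1).tolist())
env.move_l([515,-60,0],velocity=100)
s=env.move_l([515,-60,-45],velocity=15,f_stop=3); print(s,monitor.get_ee_pos(),monitor.get_contact_force())
env.move_l([515,-60,60],velocity=120); eoat.let_go(); print(monitor.get_clock())
E
```

```text
[[10.7, -5.7, -39.5], [11.2, 3.3, -40.7], [11.0, -5.1, -41.6], [6.8, 8.1, -42.4], [11.0, 6.4, -43.1], [6.7, 8.0, -43.6], [7.0, 10.6, -44.3], [10.7, -3.5, -45.0], [10.9, -1.9, -45.5], [7.2, 9.5, -46.0]]
True [515.03273482 -60.00200872 -35.77604963] [-0.41706622 -0.51093891  5.91801193]
22.9167
```

The touch stopped at a reported z of −35.8, so the true tip is 35.5 mm above the TCP reading. I'll correct for that and retry the rest.

```bash
sed -i 's/^H=165/H=125/; s/^def job(p,a,t,q,b):/def job(p,a,t,q,b,OFF=35.5):/; s/^    o=pick_ori(p,a); env/    t-=OFF; o=pick_ori(p,a); env/' act.py
sed -i 's/^    env.move_l(\[\*p,H\],velocity=120); g2=/    if g<10: env.move_l([*p,H]); raise SystemExit(f"missed {g}")\n    env.move_l([*p,H],velocity=120); g2=/' act.py
python3 - <<'E'
from act import *
job((452.7,-7.9),np.radians(24.5),3,comp(t3,-84),t3[1]+np.pi/2)
c=cap('wrist'); cv2.imwrite('pics/w2.png',c['pixels'])
E
```

```text
Traceback (most recent call last):
  File "act.py", line 23, in job
    env.move_l([*p,t],velocity=120); eoat.gripper_close()
    ~~~~~~~~~~^^^^^^^^^^^^^^^^^^^^^
bench.MotionError: the arm cannot follow that straight line within its joint ranges
```

```bash
python3 - <<'E'
from act import *
p=(452.7,-7.9); print(monitor.get_joints(),monitor.get_ee_pos(),monitor.get_clock())
for k in(0,np.pi):
  for z in (125,60,20,0,-20,-32.5):
    j=kinematics.inverse_kinematics([*p,z],ori(np.radians(24.5)+k)); print(k,z,None if j is None else np.round(j,2))
E
```

```text
[ 0.29137077  0.64842999 -0.59487215  2.12858512  0.69087116  0.56127382
 -0.38480822] [452.88693972  -7.74810309 125.67276832] 23.4167
0 125 [ 0.29  0.65 -0.59  2.13  0.69  0.56 -0.38]
0 60 [ 0.18  0.76 -0.43  2.18  0.87  0.38 -0.54]
0 20 [ 0.09  0.83 -0.29  2.2   1.    0.25 -0.66]
0 0 [ 0.04  0.86 -0.19  2.21  1.07  0.17 -0.73]
0 -20 [-0.04  0.9  -0.08  2.21  1.18  0.07 -0.84]
0 -32.5 [ 0.29  1.   -0.62  2.2   1.5   0.51 -1.14]
3.141592653589793 125 [ 0.29  0.65 -0.59  2.13  0.69  0.56 -0.38]
3.141592653589793 60 [ 0.53  0.97 -1.1   2.16  1.23  0.89  2.21]
3.141592653589793 20 [ 0.44  0.98 -0.91  2.18  1.33  0.74  2.15]
3.141592653589793 0 [ 0.39  0.99 -0.81  2.19  1.38  0.66  2.11]
3.141592653589793 -20 [ 0.33  1.   -0.7   2.19  1.45  0.58  2.05]
3.141592653589793 -32.5 [ 0.3   1.01 -0.64  2.2   1.5   0.53  2.01]
```

The k=π branch stays within range all the way down when entered at z=60. I'll add a fallback across yaw branches.

```bash
python3 - <<'E'
s=open('act.py').read(); i=s.index('def pick_ori')
s=s[:i]+'''H,OFF=70,35.5      # travel height; reported TCP is OFF below the true fingertips (touch-tested)
def descend(p,a,z):
    "above p, then straight down to z, closing angle a or a half turn on"
    for k in(0,np.pi,-np.pi/9,np.pi/9)[:2]:
        try:
            env.move_ptp([*p,H],ori(a+k)); env.move_l([*p,z],velocity=120); return
        except env.MotionError as e: print('retry',k,e)
    raise SystemExit('no way down')
def job(p,a,t,q,b):
    "grasp at p (closing angle a, true tip height t), set down at q (closing angle b)"
    t-=OFF; descend(p,a,t); eoat.gripper_close()
    g=monitor.get_finger_gap(); f=monitor.get_finger_force()
    if g<10: env.move_l([*p,H]); raise SystemExit(f"missed {g}")
    env.move_l([*p,H],velocity=120); g2=monitor.get_finger_gap()
    descend(q,b,t+12)
    s=env.move_l([*q,t+2],velocity=15,f_stop=4); z=monitor.get_ee_pos()
    eoat.let_go(); env.wait(.2); env.move_l([*q,H],velocity=120)
    print('gap',g,g2,'force',f,'stop',s,np.round(z,1),'t',monitor.get_clock())
'''
open('act.py','w').write(s)
E
python3 - <<'E'
from act import *
job((452.7,-7.9),np.radians(24.5),3,comp(t3,-84),t3[1]+np.pi/2)
c=cap('wrist'); cv2.imwrite('pics/w2.png',c['pixels'])
E
```

```text
retry 0 the arm cannot follow that straight line within its joint ranges
retry 3.141592653589793 the arm cannot follow that straight line within its joint rangesno way down
```

```bash
python3 - <<'E'
from act import *
p=(452.7,-7.9); print(np.round(monitor.get_joints(),2),np.round(monitor.get_ee_pos()),monitor.get_clock())
for d in(24.5,204.5,14.5,34.5):
  for z in (70,40,20,0,-32.5):
    j=kinematics.inverse_kinematics([*p,z],ori(np.radians(d))); print(d,z,None if j is None else np.round(j,2))
E
```

```text
[ 0.2   0.74 -0.46  2.17  0.84  0.41 -0.52] [454.  -8.  71.] 24.0
24.5 70 [ 0.2   0.74 -0.46  2.17  0.84  0.41 -0.52]
24.5 40 [ 0.14  0.79 -0.36  2.19  0.93  0.32 -0.6 ]
24.5 20 [ 0.09  0.83 -0.28  2.2   1.    0.25 -0.66]
24.5 0 [ 0.03  0.86 -0.19  2.21  1.07  0.17 -0.73]
24.5 -32.5 [ 0.29  1.   -0.62  2.2   1.5   0.51 -1.14]
204.5 70 [ 0.2   0.74 -0.46  2.17  0.84  0.41 -0.52]
204.5 40 [ 0.47  0.95 -0.95  2.17  1.26  0.77  2.2 ]
204.5 20 [ 0.39  0.94 -0.81  2.19  1.3   0.65  2.17]
204.5 0 [ 0.28  0.92 -0.6   2.19  1.34  0.48  2.14]
204.5 -32.5 [ 0.04  0.93 -0.2   2.21  1.53  0.16  1.96]
14.5 70 [ 0.17  0.73 -0.41  2.18  0.79  0.39 -0.64]
14.5 40 [ 0.11  0.78 -0.32  2.19  0.88  0.29 -0.72]
14.5 20 [ 0.07  0.82 -0.25  2.2   0.94  0.22 -0.78]
14.5 0 [ 0.02  0.86 -0.16  2.21  1.01  0.15 -0.84]
14.5 -32.5 [ 0.5   1.17 -1.05  2.19  1.51  0.92 -1.3 ]
34.5 70 [ 0.23  0.75 -0.51  2.17  0.89  0.44 -0.39]
34.5 40 [ 0.17  0.8  -0.41  2.19  0.98  0.35 -0.48]
34.5 20 [ 0.12  0.83 -0.33  2.2   1.05  0.28 -0.54]
34.5 0 [ 0.06  0.86 -0.23  2.21  1.13  0.2  -0.62]
34.5 -32.5 [ 0.29  1.   -0.62  2.2   1.5   0.51 -0.96]
```

```bash
python3 - <<'E'
s=open('act.py').read(); i=s.index('    for k in(0'); j=s.index("    raise SystemExit('no way")
s=s[:i]+'''    for z0,k in((H,0),(40,np.pi),(40,0),(60,np.pi)):
        try:
            if z0==H: env.move_ptp([*p,H],ori(a))
            else:
                J=np.array(kinematics.inverse_kinematics([*p,z0],ori(a+k))); J[6]-=np.pi*np.round(J[6]/np.pi)
                env.move_joints(J.tolist())
            env.move_l([*p,z],velocity=120); return
        except env.MotionError as e: print('retry',z0,k,e)
'''+s[j:]
open('act.py','w').write(s)
E
python3 - <<'E'
from act import *
job((452.7,-7.9),np.radians(24.5),3,comp(t3,-84),t3[1]+np.pi/2)
c=cap('wrist'); cv2.imwrite('pics/w2.png',c['pixels'])
E
```

```text
retry 70 0 the arm cannot follow that straight line within its joint ranges
gap 19.916240797000455 20.43788413931801 force 59.31764781475067 stop True [421.9 307.1 -28. ] t 31.625
```

View pics/w2.png

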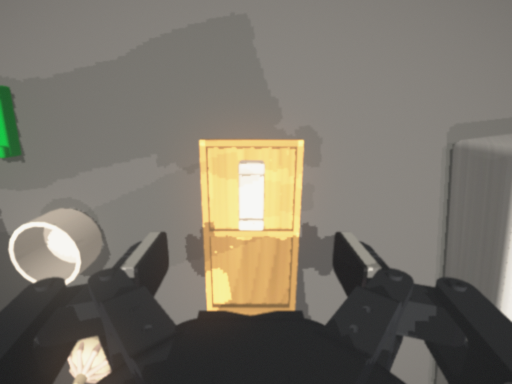

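The rest lies in its tray3 compartment at px (251,195), inside the rim and flat. Next are the shaker and the small cup.

```bash
python3 - <<'E'
from act import *
b=t3[1]+np.pi/2
job((450,-112.5),b,10,comp(t3,0),b)
job((686.7,71.7),b,10,comp(t3,84),b)
c=cap('wrist'); cv2.imwrite('pics/w3.png',c['pixels'])
E
```

```text
gap 35.81930818927663 36.242917043725065 force 59.83046345143521 stop True [505.2 296.1 -20.8] t 40.1833
gap 40.966617052060435 40.92469851483165 force 60.90174950659275 stop True [588.4 285.1 -20.6] t 47.5917
```

View pics/w3.png

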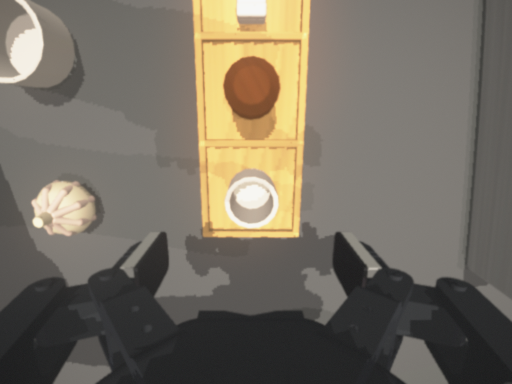

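The shaker at px (252,88) and the small cup at (251,200) stand upright in their compartments. Now the pot and the large cup go to tray2.

```bash
python3 - <<'E'
from act import *
b=t2[1]+np.pi/2
job((570.8,-129.9),b,6,comp(t2,42),b)
job((445.8,128.7),b,6,comp(t2,-42),b)
env.move_ptp([520,0,180],ori(b))
env.move_joints([-1.0]+list(monitor.get_joints()[1:])) if 0 else None
c=cap('top'); s=cap('scene'); cv2.imwrite('pics/top2.png',cv2.resize(c['pixels'],(800,600)))
E
```

```text
gap 54.54368590485166 54.604912128342804 force 63.02900165319443 stop True [ 543.2 -294.6  -24.3] t 55.1667
gap 61.367521436460294 61.52859809436745 force 64.01726447045803 stop True [ 459.5 -301.9  -24.3] t 63.5667
```

View pics/top2.png

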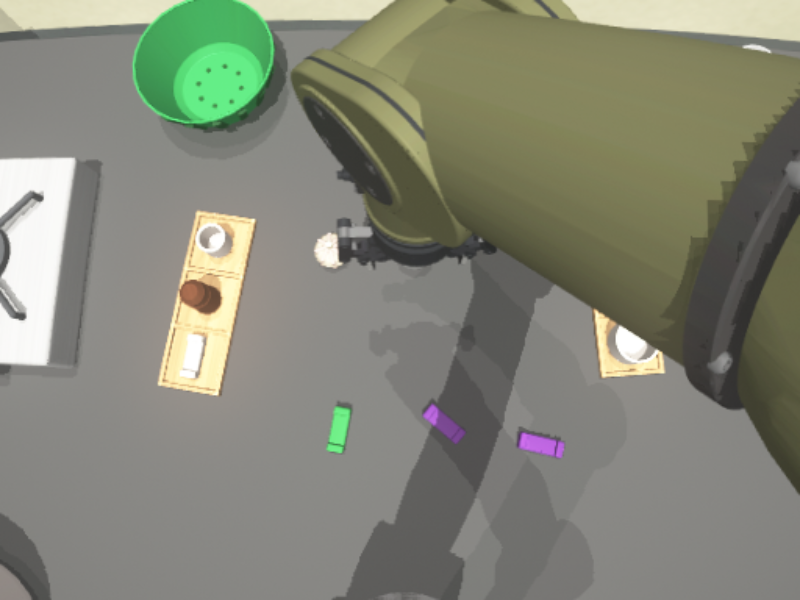

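Tray3 is filled: cup (212,238), shaker (201,296), rest (192,355). The arm hides tray2, so I'll move aside and measure all five.

```bash
python3 - <<'E'
from act import *
def m(c,n,t,x,lo,hi):
    P=cloud(c); q0=comp(t,x); k=(P[...,2]>lo)&(P[...,2]<hi)&(np.hypot(P[...,0]-q0[0],P[...,1]-q0[1])<48)&(c['depth']>0); q=P[k]
    ctr=np.array(cv2.minEnclosingCircle(q[:,:2].astype(np.float32))[0])-q0; ca,sa=np.cos(t[1]),np.sin(t[1])
    print(n,'n',k.sum(),'err',np.round([ctr@[ca,sa],ctr@[-sa,ca]],1),'ztop',q[:,2].max().round(1))
c=dict(np.load('top.npz'))
m(c,'rest',t3,-84,14,35); m(c,'shaker',t3,0,60,85); m(c,'cup_small',t3,84,36,60)
env.move_ptp([480,200,180],ori(t3[1]+np.pi/2))
c=cap('top')
m(c,'cup_large',t2,-42,36,60); m(c,'pot',t2,42,45,58)
cv2.imwrite('pics/top3.png',cv2.resize(c['pixels'],(800,600))); print(monitor.get_clock(),monitor.get_finger_gap())
E
```

```text
rest n 276 err [3.3 1.7] ztop 26.2
shaker n 223 err [0.7 0.3] ztop 76.4
cup_small n 156 err [-1.3  0.4] ztop 48.9Traceback (most recent call last):
  File "<stdin>", line 10, in <module>
  File "<stdin>", line 5, in m
    return umr_maximum(a, axis, None, out, keepdims, initial, where)
ValueError: zero-size array to reduction operation maximum which has no identity
```

```bash
python3 - <<'E'
from act import *
def m(c,n,t,x,lo,hi):
    P=cloud(c); q0=comp(t,x); k=(P[...,2]>lo)&(P[...,2]<hi)&(np.hypot(P[...,0]-q0[0],P[...,1]-q0[1])<45)&(c['depth']>0); q=P[k]
    if len(q)<20: print(n,'hidden'); return
    ctr=np.array(cv2.minEnclosingCircle(q[:,:2].astype(np.float32))[0])-q0; ca,sa=np.cos(t[1]),np.sin(t[1])
    print(n,'n',k.sum(),'err',np.round([ctr@[ca,sa],ctr@[-sa,ca]],1),'ztop',np.percentile(q[:,2],98).round(1))
env.move_ptp([560,-220,200],ori(t2[1]+np.pi/2))
c=cap('wrist')
m(c,'cup_large',t2,-42,38,60); m(c,'pot',t2,42,47,58)
cv2.imwrite('pics/w4.png',c['pixels']); print(monitor.get_clock(),monitor.get_finger_gap(),monitor.get_contact_force())
E
```

```text
cup_large n 717 err [-0.1 -0.2] ztop 47.0
pot n 1300 err [-1.8  0.6] ztop 56.6
67.4167 85.05073663162428 [ 0.69073519  0.47780916 -0.09825537]
```

View pics/w4.png

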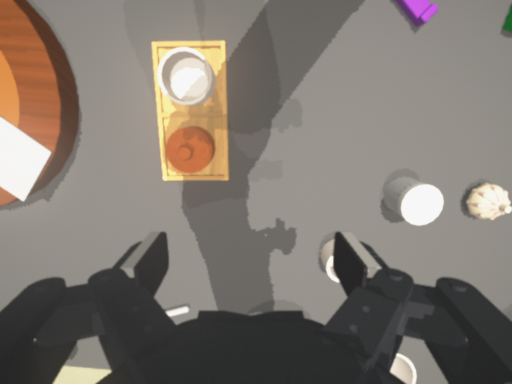

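The large cup at px (187,76) and the pot at (190,148) are centred and flat in tray2. The garlic, tin and middle cup are standing, the gripper touches nothing, and all five are within tolerance. Handing in.

```bash
python3 -c "
from h import *
print(ticket.job_done())"
```

```text
the job is handed in; nothing more can be done
None
```

The job is handed in: all five items are upright in the right trays, each measured within 4 mm of its compartment centre, and the middle cup, garlic and tin were left standing (their shift was not re-measured).

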